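# Push the tablet tub home into the rail corner

## Robot

A 6-joint arm with a two-finger parallel gripper is mounted at the origin on the work surface. World frame = base frame: x ahead of the robot, y to its left, z up, the work surface at z = 0. Lengths are in mm, angles in rad, forces in N, time in s.
With the tool pointing down it reaches from about 250 to 775 mm from the base axis. Payload 8.9 kg.
Tool frame: the origin (TCP) lies midway between the tips of the shut fingers; the grasp point (between the pads) lies 19 mm behind it; z points along the fingers, y is the line along which they close (so a half turn about z gives the same grasp; the last joint's range is limited). The gripper opens to 85 mm and grips with 20 to 120 N. Pads are 22 mm wide; open, the fingers measure 114 mm over their backs; the gripper's body (76 mm by 85 mm) begins 54 mm behind the grasp point. The pads swing forward as they close: fully open they stand 13 mm farther back than shut.
Start: joints at [-1.295, 0.291, -0.153, 1.127, 0, 1.431], TCP at [211.58, -480.476, 231.305] pointing down, gripper open.
Joint ranges: [-2.52, 2.52], [-0.91, 1.74], [-1.3, 1.37], [-1.96, 2.02], [-1.52, 1.47], [-3.14, 3.14]. Speed limits (rad/s): [2.22, 2.22, 2.79, 3.14, 3.14, 3.14].

## Interface

Orientations are given as a rotation vector (axis times angle).
In Python, from cell import arm gives the robot as it stands. Calls block until the motion is done:
- arm.movep(position, orientation): joint-space move of the TCP to a pose.
- arm.move_linear(position, frame=None, speed=150, stop_force=None): straight line of the TCP; frame=None keeps the orientation; speed is the mean speed in mm/s. With stop_force (N) it stops when the force on the tool has changed by that much, and returns True; else False.
- arm.set_joints(angles): joint-space move.
- arm.grip(opening): opening from 0.0 (shut) to 1.0 (fully open); the grip force is fixed at half the most; returns when the fingers have stopped.
- arm.pause(seconds).
- arm.ik(position, orientation): joint angles nearest the present ones, or None.
- arm.capture(name): name is "scene" or "top"; returns the picture (384x512x3 uint8, red, green, blue); there is no depth.
- arm.calibration(name): a dict with "vertical_fov" (degrees; the focal length in pixels is half the picture's height over the tangent of half this angle, whatever the lens; pixels are square), "cx", "cy" (the principal point, pixels), "position" and "orientation" of the camera in the world. Camera axes: x right, y up, looking along -z (the intrinsics and any distortion apply to the point x, -y, -z); pixel columns grow to the right and rows downward; lengths in mm; the calibration is good to about 2 mm. A picture is of the moment at which its call begins. calibration takes no time and is no camera call.
A pose or a line that the arm cannot do raises arm.Unreachable and nothing moves.
- arm.hand_in(): hands the job in; it is judged then, once.
Trained networks look in the newest picture that a camera, given by its name, has taken for a name from the list of things; names that differ only in an ending like _2 or _b are one class to them, and where a whole thing is asked for, a point or a joint stands for the part that bears it (a point fixed in the world has none). Each returns a list of dicts, best first, with "score" (0 to 1); they miss things now and then, are a little off and sometimes report something else, mostly with a low value. They report only what shows in the picture. A call takes as long as a camera call.
- arm.cut_out(camera, label): "pixels" (384x512 bool, what is visible of it) and "position" ([column, row] as shares, 0 to 1, of the picture: columns of its width, rows of its height, amid what is visible of it).
- arm.mark_of(camera, label): "position" ([column, row] as shares, 0 to 1, of the picture: columns of its width, rows of its height: a listed point, or the origin of a listed thing).
Readings, each from a call of its own:
- arm.current_time_s(): time.
- arm.current_joint_positions(): joint angles.
- arm.current_joint_velocities(): joint speeds.
- arm.current_effort(): joint torques, N m.
- arm.current_eef_pos(): TCP position.
- arm.current_tcp_rot(): TCP orientation.
- arm.current_ft_force(): force on the tool from outside, world axes, zero at the start.
- arm.current_ft_torque(): the same for the moment, N m.
- arm.current_width(): opening from 0.0 (shut) to 1.0 (fully open).
- arm.current_grip_force(): force on a finger pad.
Only numpy, scipy, OpenCV 4.12 (cv2) and the standard library are available. Lean on these libraries where they do the work, as an engineer would, in place of code of your own. Each camera call takes 0.05 s, during which the arm holds its last target. There are 200 camera calls.

## Task

Push the flat lidded tub of washing tablets along the worktop into the corner made by the low back rail and the upright end stop, so that its long side sits flush against the rail and its short end is right up against the stop. Push it with the fingertips or the outside of the fingers only: do not lift or tip it. Leave everything else on the worktop where it stands, and finish with the hand clear.

Things in the scene. Friction and masses are not known exactly. Their poses are not given: they have to be found in the camera images.
- tub: The tub to push: a closed box, white with a flat grey lid, 92 mm (own x) by 140 mm (own y) by 50 mm high, 0.35 to 0.65 kg, loose; sliding it takes 3 to 8 N, up to 15 N at first touch or along the rail. Origin: centre of its underside. It starts on the open worktop between rail and robot, turned up to 25 degrees from the rail. Either long side may end against the rail.
- rail: The low back rail: a fixed straight aluminium bar, 12 mm thick (own x), 520 mm long (own y), 40 mm high. Origin: centre of the bar's underside. Its flat front face, which faces the robot, is at own x = -6 mm. Own +x points away from the robot. A 4 mm thick foot lies on the worktop behind it.
- stop: The end stop: a fixed upright aluminium plate, 120 mm long (own x, square to the rail), 12 mm thick (own y), 45 mm high, standing against the rail's front face near its left or right end (differs per run), 215 mm from the rail's middle. Origin: centre of its underside, 66 mm before the rail's. The tub's end goes against the face towards the rail's middle, 6 mm from its centre.
- dish: A bystander, fixed: low white soap dish with a bar of soap, 110 mm (own x) by 60 mm (own y) by 25 mm high, standing before the rail at the end away from the stop, 215 mm from the rail's middle. Origin: centre of its underside.
- tumbler: A bystander, loose: open tumbler, 70 mm wide, 95 mm high; stands nearer the robot than the rail, to the left or right of the tub (trades places with the jar). Origin: centre of its underside.
- jar: A bystander, loose: screw-lid jar, 64 mm wide, 60 mm high; stands nearer the robot than the rail, to the left or right of the tub (trades places with the tumbler). Origin: centre of its underside.
- brush: A bystander, loose: wooden nail brush, 40 x 95 x 36 mm high; lies beyond one end of the rail, off to one side (trades places with the tin). Origin: centre of its underside.
- tin: A bystander, loose: flat round tin, 70 mm wide, 30 mm high; lies beyond one end of the rail, off to one side (trades places with the brush). Origin: centre of its underside.

How it is judged (in metres and radians):
At the end, for the whole second after the job is handed in: The tub lies flat and at rest on the worktop in the inner corner of rail and stop: its long side parallel to the rail within 0.05 rad, and its middle no more than 5 mm off the place where it touches the rail's face and the stop's inner face (x of tub in the frame of rail between -0.057 and -0.047 m and y of tub in the frame of stop between -0.081 and 0.081 m and (y of tub in the frame of stop below -0.071 m or y of tub in the frame of stop above 0.071 m) and y of tub in the frame of rail between -0.16 and 0.16 m and angle between the y axis of tub and the y axis of rail, either way round below 0.05 rad and height (world z) of tub below 0.004 m and angle between tub's own z axis and vertical below 0.05 rad and linear speed of tub below 0.01 m/s).
It fails at once if Something other than the fingers pushes the tub (over 2 N) (contact force between the arm and tub above 2 N).
It fails at once if The tub is lifted or tipped (12 mm off the worktop or 0.2 rad) (height (world z) of tub above 0.012 m or angle between tub's own z axis and vertical above 0.2 rad).
It fails at once if Another loose thing is moved by more than 15 mm (distance of any of tumbler, jar, brush, tin from where it was at the start of the episode above 0.015 m).
It fails at once if Another loose thing is tipped by more than 0.3 rad (angle between any of tumbler, jar, brush, tin's own z axis and vertical above 0.3 rad).
It also fails if it takes over 64 s, if anything falls off the work surface, if the arm or the gripper's body presses on something with over 40 N, if the wrist force passes 120 N, or if a joint passes its speed limit or range.

## Working session

There is one attempt and no reset: what is moved stays moved. The work goes in short steps, each a Python script; the robot and the scene stay as the last script left them, time stands still between calls to the robot, and variables do not carry over. Pictures are saved under pics/ and viewed, at most 10 in all, crops included, and the job is handed in when it is done.

```bash
mkdir -p pics; ls; python3 - <<'E'
from cell import arm
import cv2
for n in("scene","top"):
    im=arm.capture(n); cv2.imwrite(f"pics/{n}0.png",im[:,:,::-1]); print(n,arm.calibration(n))
    for l in "tub rail stop dish tumbler jar brush tin".split():
        c=arm.mark_of(n,l); print(l,[(round(d['score'],2),[round(d['position'][0]*512,1),round(d['position'][1]*384,1)]) for d in c[:2]])
print(arm.current_tcp_rot(),arm.current_time_s())
E
```

```text
pics
scene {'vertical_fov': 42.37984404299281, 'cx': 258.4382345213099, 'cy': 191.14962440980756, 'position': array([1627.06379766, -127.0474295 ,  986.27632654]), 'orientation': array([0.70830084, 0.62409185, 1.341298  ])}
tub [(0.58, [256.5, 204.1])]
rail [(0.57, [267.3, 232.9])]
stop [(0.55, [189.3, 226.1])]
dish [(0.89, [336.3, 206.5]), (0.3, [265.9, 232.0])]
tumbler [(0.88, [331.6, 176.5])]
jar [(0.74, [163.7, 180.7])]
brush [(0.75, [114.8, 227.4])]
tin [(0.87, [396.9, 206.7])]
top {'vertical_fov': 45.63226324803557, 'cx': 251.86368832269847, 'cy': 190.93078704506976, 'position': array([ 4.16113655e+02, -1.32075603e-01,  1.34579153e+03]), 'orientation': array([ 0.08833772, -0.06856034, -1.5501197 ])}
tub [(0.45, [119.7, 172.1])]
rail [(0.62, [246.4, 158.3])]
stop [(0.72, [323.6, 170.9]), (0.18, [244.8, 155.9])]
dish [(0.82, [176.5, 185.1])]
tumbler [(0.65, [169.6, 235.4])]
jar [(0.67, [346.0, 248.8])]
brush [(0.81, [394.8, 182.0])]
tin [(0.86, [119.5, 173.3])]
[ 3.07426275e+00  6.46902804e-01 -4.00975545e-06] 0.9
```

```bash
python3 - <<'E'
import cv2
im=cv2.imread("pics/top0.png"); cv2.imwrite("pics/top0b.png",cv2.resize(im[120:290,90:420],None,fx=2.4,fy=2.4,interpolation=cv2.INTER_CUBIC))
E
```

```text
(no output)
```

View pics/top0b.png

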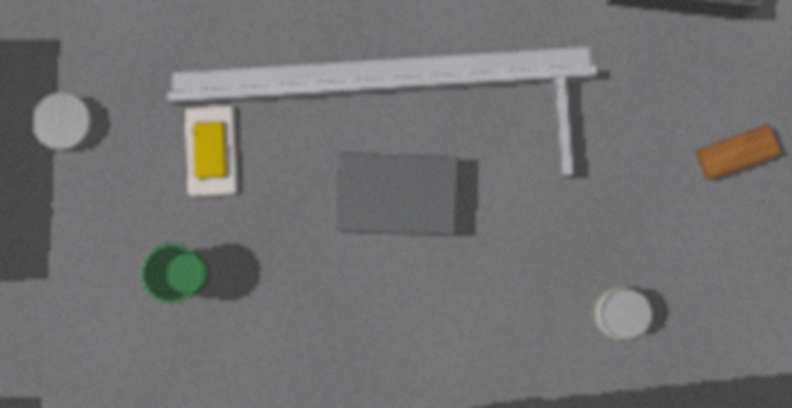

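View pics/scene0.png

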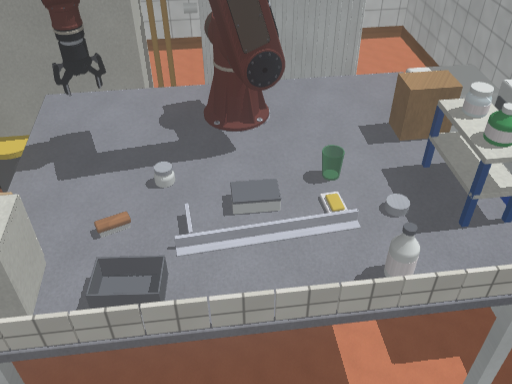

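The top view shows the tub lid with corners near crop px (340,152), (458,157), (456,235), (338,232). The rail bar runs (168,97)-(597,71). The stop is at the right, around (565,75)-(572,175), with the jar lower right and the tumbler lower left. In the scene view, the tub sits between the rail and the robot.

```bash
cat > h.py <<'E'
import numpy as np, cv2
from scipy.spatial.transform import Rotation as R
from cell import arm
def ray(n,uv,z):
    c=arm.calibration(n); f=192/np.tan(np.radians(c['vertical_fov'])/2)
    uv=np.atleast_2d(uv).astype(float)
    d=np.c_[(uv[:,0]-c['cx'])/f,-(uv[:,1]-c['cy'])/f,-np.ones(len(uv))]
    d=R.from_rotvec(c['orientation']).apply(d); p=np.array(c['position'])
    return (p+d*((z-p[2])/d[:,2])[:,None])[:,:2]
def mask(n,l):
    c=arm.cut_out(n,l); return (c[0]['score'],c[0]['pixels']) if c else (0,None)
E
python3 - <<'E'
from h import *
np.set_printoptions(precision=1,suppress=True)
crop=lambda a:(np.array(a)+.5)/2.4-.5+[90,120]
print("tub lid",ray("top",crop([(340,152),(458,157),(456,235),(338,232)]),50).tolist())
print("rail front top",ray("top",crop([(168,99),(597,74)]),40))
print("stop top",ray("top",crop([(557,78),(569,78),(563,174),(573,174)]),45))
print("dish",ray("top",crop([(186,107),(236,194)]),12))
print("jar",ray("top",crop([(627,314)]),60),"tumbler",ray("top",crop([(174,272)]),95))
arm.capture("top")
for l,z in(("tub",50),("rail",40),("stop",45)):
    s,m=mask("top",l)
    if m is None: print(l,'none');continue
    v,u=np.nonzero(m); w=ray("top",np.c_[u,v],z).astype(np.float32)
    print(l,s,len(u),cv2.minAreaRect(w),cv2.boxPoints(cv2.minAreaRect(w)).tolist())
E
```

```text
tub lid [[567.7505871921214, 76.58029550511542], [564.3551564803815, -64.01065777748413], [471.5962973205577, -62.90567196923225], [472.4442689858682, 76.62980330230177]]
rail front top [[ 629.6  286.8]
 [ 669.3 -230.7]]
stop top [[ 662.7 -181.8]
 [ 662.9 -196.2]
 [ 546.9 -189.5]
 [ 547.1 -201.4]]
dish [[624.6 270.3]
 [518.1 204.9]]
jar [[ 383.3 -262.2]] tumbler [[421.3 259.9]]
tub 0.6 1582 ((519.2291259765625, 9.57174301147461), (94.18086242675781, 139.60496520996094), 0.7952110171318054) [[471.1744689941406, 78.71395874023438], [473.1119689941406, -60.877567291259766], [567.2838134765625, -59.570472717285156], [565.3463134765625, 80.02105712890625]]
rail 0.89 2373 ((663.2168579101562, 30.385467529296875), (40.577117919921875, 514.6505737304688), 4.64055871963501) [[622.176025390625, 285.22576904296875], [663.8135986328125, -227.7377166748047], [704.2576904296875, -224.454833984375], [662.6201171875, 288.5086669921875]]
stop 0.81 248 ((606.6262817382812, -186.27554321289062), (119.04641723632812, 17.771770477294922), 4.472840309143066) [[546.5913696289062, -182.05873107910156], [547.9773559570312, -199.77638244628906], [666.6611938476562, -190.4923553466797], [665.2752075195312, -172.7747039794922]]
```

```bash
cat >> h.py <<'E'
a=np.radians(4.45); ex=np.array([np.cos(a),np.sin(a)]); ey=np.array([-np.sin(a),np.cos(a)])
O=np.array([649.5,28.])           # middle of the rail's front face; stop face at v=-209
W=lambda u,v,z:np.r_[O+u*ex+v*ey,z]
L=lambda p:np.array([(np.array(p)[:2]-O)@ex,(np.array(p)[:2]-O)@ey])
def down(y):                       # tool down, tool y along y; the half turn nearer to mid-range of joint 6
    r=[]
    for s in(1,-1):
        Y=np.r_[s*y,0]; Z=np.array([0,0,-1.]); r.append(R.from_matrix(np.c_[np.cross(Y,Z),Y,Z]).as_rotvec())
    return r
def best(p,y):
    q=[(abs(j[5]),o) for o in down(y) if (j:=arm.ik(p,o)) is not None]
    return min(q,key=lambda t:t[0])[1]
E
python3 - <<'E'
from h import *
np.set_printoptions(precision=1,suppress=True)
u,v=L([519,8.5]); print("tub",u,v)
s=W(u-46-45,v,200); o=best(s,ey); print(s,o,arm.ik(s,o))
arm.movep(s,o)
arm.move_linear(W(u-46-45,v,14),speed=150)
f0=arm.current_ft_force(); print(arm.current_eef_pos(),f0)
print(arm.move_linear(W(-92-11-18,v,14),speed=50,stop_force=30),L(arm.current_eef_pos()),arm.current_ft_force()-f0)
print(arm.move_linear(W(-92,v,14),speed=15,stop_force=22),L(arm.current_eef_pos()),arm.current_ft_force()-f0,arm.current_time_s())
im=arm.capture("top"); cv2.imwrite("pics/top1.png",cv2.resize(im[120:290,90:420,::-1],None,fx=2.4,fy=2.4,interpolation=cv2.INTER_CUBIC))
E
```

```text
tub -131.61958493349587 -9.315839303802111
[428.3   1.4 200. ] [ 0.1 -3.1 -0. ] [-0.2  0.1 -0.4  1.   0.  -0.2]
[428.8   1.3  14.5] [ 0.6 -0.   0.2]
False [-122.1   -9. ] [-7.1 -1.   5.2]
True [-107.    -8.6] [-0.4 -0.3 -0.2] 7.8667
```

View pics/top1.png

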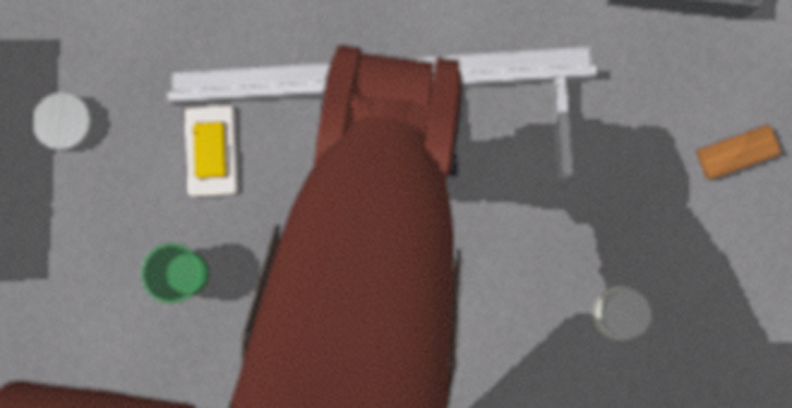

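It stopped on the rail, with the TCP at u=-107 (about -103 was expected). The hand hides the tub in this picture. Next I push the end along the rail.

```bash
python3 - <<'E'
from h import *
np.set_printoptions(precision=1,suppress=True)
v=-9
arm.move_linear(W(-150,v,14),speed=100)
arm.move_linear(W(-150,v,150),speed=150)
v0=61+50
s=W(-46,v0,150); o=best(s,ex); print(arm.ik(s,o))
arm.movep(s,o); arm.grip(0.5)
arm.capture("top"); sc,m=mask("top","tub")
if m is not None:
    y,x=np.nonzero(m); print("tub",sc,len(x),[L(p) for p in cv2.boxPoints(cv2.minAreaRect(ray("top",np.c_[x,y],50).astype(np.float32)))])
arm.move_linear(W(-46,v0,14),speed=120)
f0=arm.current_ft_force()
print(arm.move_linear(W(-46,-209+140+12+18,14),speed=50,stop_force=40),L(arm.current_eef_pos()),arm.current_ft_force()-f0)
print(arm.move_linear(W(-46,-209+140-5,14),speed=15,stop_force=24),L(arm.current_eef_pos()),arm.current_ft_force()-f0,arm.current_time_s())
arm.move_linear(W(-46,0,14),speed=100); arm.move_linear(W(-46,0,150),speed=150)
s=W(-200,60,200); arm.movep(s,best(s,ey))
im=arm.capture("top"); cv2.imwrite("pics/top2.png",cv2.resize(im[120:290,90:420,::-1],None,fx=2.4,fy=2.4,interpolation=cv2.INTER_CUBIC))
im=arm.capture("scene"); cv2.imwrite("pics/scene2.png",cv2.resize(im[160:270,100:380,::-1],None,fx=2.8,fy=2.8,interpolation=cv2.INTER_CUBIC))
print(arm.current_time_s())
E
```

```text
[ 0.1  0.5 -0.   1.   0.  -1.5]
tub 0.78 1558 [array([-97.9,  64.8]), array([-94.1, -77. ]), array([  0.8, -74.4]), array([-3. , 67.3])]
False [-46.  -38.9] [0.  3.4 0.4]
True [-46.7 -57.8] [0.9 2.6 1.2] 17.2417
20.5833
```

View pics/top2.png

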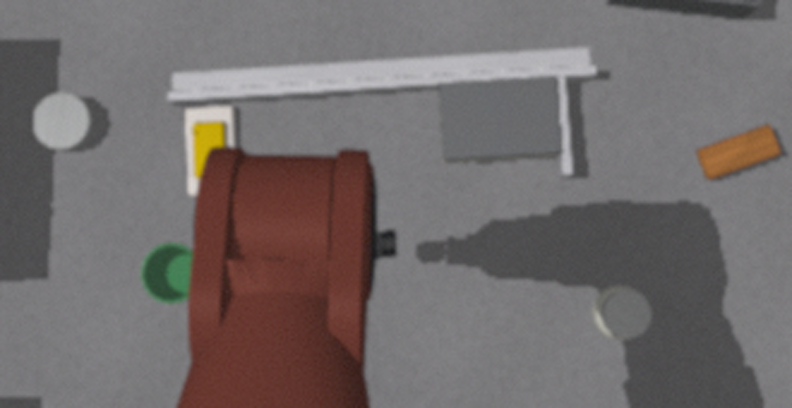

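View pics/scene2.png

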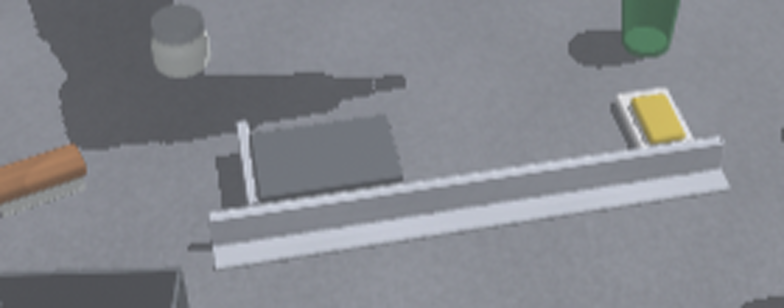

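The tub sits in the corner, touching the stop at about crop px (561,80-152). I'll press it once more against the rail, then once more against the stop, to remove any gap.

```bash
python3 - <<'E'
from h import *
np.set_printoptions(precision=1,suppress=True)
arm.grip(0.65); v=-136
s=W(-140,v,150); arm.movep(s,best(s,ey)); arm.move_linear(W(-140,v,14),speed=120)
print(arm.move_linear(W(-95,v,14),speed=15,stop_force=24),L(arm.current_eef_pos()))
arm.move_linear(W(-140,v,14),speed=100); arm.move_linear(W(-140,v,150),speed=150)
s=W(-46,-30,150); arm.movep(s,best(s,ex)); arm.grip(0.5); arm.move_linear(W(-46,-30,14),speed=120)
print(arm.move_linear(W(-46,-74,14),speed=15,stop_force=24),L(arm.current_eef_pos()))
arm.move_linear(W(-46,-20,14),speed=100); arm.move_linear(W(-46,-20,150),speed=150)
s=W(-200,60,200); arm.movep(s,best(s,ey))
im=arm.capture("top"); cv2.imwrite("pics/top3.png",cv2.resize(im[145:195,260:340,::-1],None,fx=9,fy=9,interpolation=cv2.INTER_CUBIC))
sc,m=mask("top","tub"); y,x=np.nonzero(m); print("tub",sc,[L(p) for p in cv2.boxPoints(cv2.minAreaRect(ray("top",np.c_[x,y],50).astype(np.float32)))])
print(arm.current_time_s())
E
```

```text
True [-106.5 -135.5]
True [-46.6 -57.8]
tub 0.87 [array([-98.6, -65.3]), array([ -98.7, -208.2]), array([   0.3, -208.2]), array([  0.3, -65.3])]
34.8167
```

View pics/top3.png

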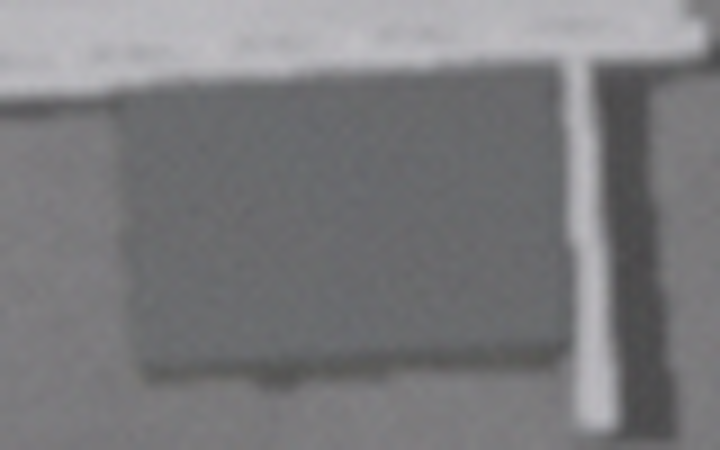

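The tub is flush: its lid meets the rail along (120,90)-(555,65) and the stop along x≈565. Both presses stopped at the same positions as before, within 0.5 mm.

```bash
python3 -c "
from cell import arm
print(arm.hand_in())"
```

```text
the job is handed in; nothing more can be done
None
```

The tub is in the corner, flush against the rail and up against the stop, with the hand clear and no contact made with anything else; the job is handed in, and no verdict was returned.

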